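Load the long torch cell into the spring charger

ROBOT

A 6-joint arm with a two-finger parallel gripper is mounted at the origin on the work surface. World frame = base frame: x ahead of the robot, y to its left, z up, the work surface at z = 0. Lengths are in m, angles in rad, forces in N, time in s.
With the tool pointing down it reaches from about 0.25 to 0.775 m from the base axis. Payload 4 kg.
Tool frame: the origin (TCP) lies between the finger pads; the fingertips stand 14 mm ahead of it and the grasp point (between the pads) lies 5 mm behind it; z points along the fingers, y is the line along which they close (so a half turn about z gives the same grasp; the last joint's range is limited). The gripper opens to 94 mm and grips with 3 to 60 N. Pads are 16 mm wide; open, the fingers measure 119 mm over their backs; the gripper's body (75 mm by 177 mm) begins 78 mm behind the grasp point.
Start: joints at [-1.337, 0.087, 1.371, -0, 1.684, -0.103], TCP at [0.182, -0.519, 0.22] pointing down, gripper open.
Joint ranges: [-3.1, 3.1], [-0.76, 2.03], [0.27, 2.55], [-1.08, 4.22], [0.17, 2.65], [-2.57, 2.57]. Speed limits (rad/s): [2.79, 2.79, 3.14, 3.14, 3.14, 3.14].

INTERFACE

Orientations are given as [roll, pitch, yaw] about the fixed x, y, z axes, in that order (R = Rz(yaw) Ry(pitch) Rx(roll)).
In Python, from bench import robot, snapshot gives the robot as it stands.
- The arm moves only by the tool carry_out, never from a script. Its argument "motion" is text: rows parted by semicolons, each of 4 numbers parted by spaces: the shift along the tool's x, y, z each as a share of 0.15 m, from -1 to 1, then the turn about the tool's z as a share of 180 degrees, from -1 to 1. A call has exactly 8 rows; each row is the pose to reach, as a shift and turn from the pose commanded when the call began, along the tool's axes at that moment, turning the shorter way round; what a row does not reach only later rows make up. A row lasts 1/10 s, in which the tool goes at most 50 mm and 8.59 degrees, less where a joint would pass 70% of its speed; a pose out of reach is approached as far as the arm can. A call with a number of a shift or a turn outside -1 to 1 is refused whole. A call with a gripper value outside its range is refused whole. "grip" is the opening, from -1 (shut) to 1 (fully open), set as the call begins (left out, the last holds). The fingers move at their own pace and stop on an object; the grip force is fixed at half the most. Time passes only in rows, so rows that repeat a pose let the fingers close, or fill a call up. It gives the time, the measured TCP pose, the force, the opening and the grip force at its end, in the units of the state.
- robot.get_obs(): the state, without advancing time (a new reading comes with each control period).
- snapshot(name): name is "scene" or "top" or "wrist"; returns a dict with "image" (420x560x3 uint8, red, green, blue), "fx", "fy", "cx", "cy" (pixels), "pose" (4x4, takes a point from camera to world coordinates); the wrist camera has in their place "hand_eye" (4x4, takes a point from camera to tool coordinates, whose origin is the TCP and whose axes are the flange's). Camera axes: x right, y up, looking along -z (the intrinsics and any distortion apply to the point x, -y, -z); pixel columns grow to the right and rows downward; lengths in m; the calibration is good to about 2 mm. A picture is of the moment at which its call begins: read the wrist's pose just before it. There is no depth.
- robot.close_job(): hands the job in; it is judged then, once.
The state is a dict: "time": time; "joint_positions": joint angles; "qvel": joint speeds; "joint_torque": joint torques, N m; "tool_pos": TCP position; "ee_rot": TCP orientation; "wrist_force": force on the tool from outside, world axes, zero at the start; "wrist_torque": the same for the moment, N m; "width": finger opening in m; "finger_force": force on a finger pad.
Only numpy, scipy, OpenCV 4.12 (cv2) and the standard library are available. Lean on these libraries where they do the work, as an engineer would, in place of code of your own. Each camera call takes 0.05 s, during which the arm holds its last target. There are 200 camera calls.

TASK

Load the long orange torch cell into the charger on the bench: press its flat end against the spring plate to push the plate back, lower the cell past the yellow lip, and let the spring hold it fully home, lying down in the groove with its brass button end under the lip. Leave the short blue cell where it lies.

Things in the scene. Friction and masses are not known exactly. Their poses are not given: they have to be found in the camera images.
- long_cell: Cell to load: orange, 21 mm diameter, 71 mm long with its button, 60 to 98 g, black ring near the button end. Origin on its axis at mid-length, y along it towards the button; the -y end is flat. Starts level in one of two shallow grooves (90 mm apart) of a wooden rest, axis 34 mm above the bench, 26 mm above the rest's board; pedestal under it 16 mm wide, so fingers fit down beside it.
- long_cell_button (a point): Tip of the long cell's brass button (8 mm wide, 3 mm tall), on its axis, 35.5 mm from its origin.
- short_cell: Wrong cell, to be left alone: blue, 21 mm in diameter, only 50 mm long, parallel to the long one in the other groove. Origin on its axis at mid-length.
- charger: Grey fixed charger. Origin on the bench, z up, y from the spring end to the end wall with the lip. A cell that is home has its centre at (0, 0, 40 mm), axis along y, button touching the end wall's inner face at y = 35.5 mm. Open-sided groove under it 16 mm wide, 30 mm high, y -28 to 30. Base plate 80 mm wide, 10 mm thick, y -119 to 47. Spring housing 66 mm high, beyond y = -75.
- charger_lip (a point): Middle of the inner edge of the yellow lip, on its top face: 26.5 mm along the charger's y, 57 mm up. The lip is 4 mm thick, 30 mm wide, and juts 9 mm inward from the end wall's top. A level long cell clears the lip's top with its axis over 68 mm up, and its button clears the lip's edge with its centre at charger y below -9 mm.
- plunger (a joint): How far the spring plate is pushed back along the charger's -y, in m: 0 free, 0.032 at its stop. Upright steel plate, 34 mm wide, 28 to 80 mm above the bench, on a coil spring; its pressing face is at charger y = -27.5 mm when free. About 2 N starts it, 7.5 N holds it at 0.024. With the long cell home it reads 0.008 (4 N).
There are look-alikes about, which are no part of the job. Of the things that look like the long_cell, the smallest one is meant.

How it is judged:
On the way:
1. the long cell presses the spring plate back by more than 12 mm (value of joint plunger above 0.012 m and y of long_cell in the frame of charger below 0 m and horizontal distance between long_cell and charger below 0.04 m and height (world z) of long_cell below 0.12 m), for 0.1 s.
At the end, for the whole second after the job is handed in: The long cell lies still in the charger, held down under the lip: its centre within 9 mm sideways, 6 mm lengthwise and 7 mm in height of home, within 10 degrees of its line, button end at the lip, the spring plate pushed back more than 3 mm; the short cell within 20 mm of where it lay (x of long_cell in the frame of charger between -0.009 and 0.009 m and y of long_cell in the frame of charger between -0.006 and 0.006 m and z of long_cell in the frame of charger between 0.033 and 0.047 m and angle between the y axis of long_cell and the y axis of charger, either way round below 0.175 rad and y of long_cell_button in the frame of charger above 0.028 m and value of joint plunger above 0.003 m and linear speed of long_cell below 0.02 m/s and distance of short_cell from where it was at the start of the episode below 0.02 m); the robot touches nothing.
It fails at once if the short blue cell is moved more than 20 mm (distance of short_cell from where it was at the start of the episode above 0.02 m).
It also fails if it takes over 38 s, if anything falls off the work surface, if the arm or the gripper's body presses on something with over 40 N, if the wrist force passes 120 N, or if a joint passes its speed limit or range.

## Working session

There is one attempt and no reset: what is moved stays moved. The work goes in short steps, Python scripts to look and compute and a tool call to move; the robot and the scene stay as the last step left them, time stands still between calls to the robot, and variables do not carry over. Pictures are saved under pics/ and viewed, at most 10 in all, crops included, and the job is handed in when it is done.

Besides the shell and the picture viewer there is one more tool, called in YAML: its name, and indented under it one key for each argument. carry_out: Moves the arm, as the interface text tells. Shift numbers are shares of 0.15 m and turn numbers shares of 180 degrees, none past 1 either way. Its arguments: {"type":"object","properties":{"motion":{"type":"string"},"grip":{"type":"number"}},"required":["motion"]}

```bash
mkdir -p pics
python3 - <<'E'
from bench import robot, snapshot
import cv2,pickle,numpy as np
o=robot.get_obs();print(o)
d={}
for n in("scene","top","wrist"):
    s=snapshot(n);d[n]=s;cv2.imwrite(f"pics/{n}0.png",s["image"][:,:,::-1]);print(n,{k:(np.round(v,4).tolist() if k!="image" else 0) for k,v in s.items()})
pickle.dump((o,d),open("d0.pkl","wb"))
E
```

```text
{'time': 0.0, 'joint_positions': array([-1.33709568e+00,  8.79275908e-02,  1.37222686e+00, -1.95751888e-06,
        1.68359971e+00, -1.03105591e-01]), 'qvel': array([-9.59614773e-04,  1.31411853e-03, -2.13113538e-03,  1.83239365e-03,
        5.41573241e-04,  4.10115083e-05]), 'joint_torque': array([ 4.87512661e-04, -3.40184534e+01, -3.02424896e+01,  7.16604455e-02,
        3.29980475e-02, -1.78674113e-04]), 'tool_pos': array([ 0.18163354, -0.51859887,  0.21833303]), 'ee_rot': array([-3.13944243e+00, -2.20532602e-04,  3.36805778e-01]), 'wrist_force': array([-0.53657297,  0.23090665, -0.12815916]), 'wrist_torque': array([ 0.02336595, -0.00053585,  0.00317595]), 'finger_force': 0.0, 'width': 0.0941222370299373}
scene {'image': 0, 'fx': 534.7788, 'fy': 534.7788, 'cx': 292.6645, 'cy': 218.6557, 'pose': [[-0.7693, -0.4863, 0.4143, 0.9721], [0.6388, -0.5778, 0.508, 0.4564], [-0.0077, 0.6555, 0.7551, 0.7255], [0.0, 0.0, 0.0, 1.0]]}
top {'image': 0, 'fx': 449.9697, 'fy': 449.9697, 'cx': 277.1761, 'cy': 210.072, 'pose': [[0.0238, 0.9967, -0.0777, 0.5626], [-0.9997, 0.0241, 0.0028, -0.002], [0.0047, 0.0776, 0.997, 0.7448], [0.0, 0.0, 0.0, 1.0]]}
wrist {'image': 0, 'fx': 350.4357, 'fy': 350.4357, 'cx': 281.3038, 'cy': 210.8704, 'hand_eye': [[0.0009, 0.967, 0.2546, 0.0739], [1.0, -0.0008, -0.0007, 0.001], [-0.0005, 0.2546, -0.967, -0.1658], [0.0, 0.0, 0.0, 1.0]]}
```

View pics/top0.png

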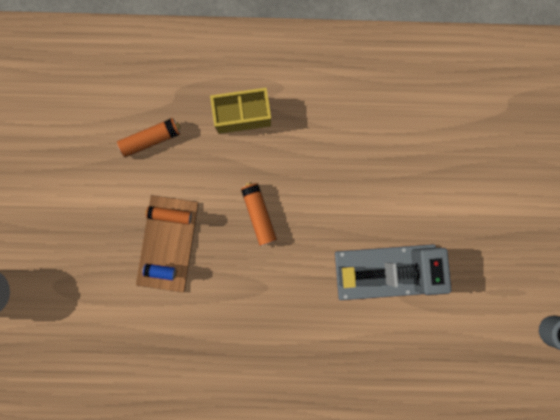

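View pics/scene0.png

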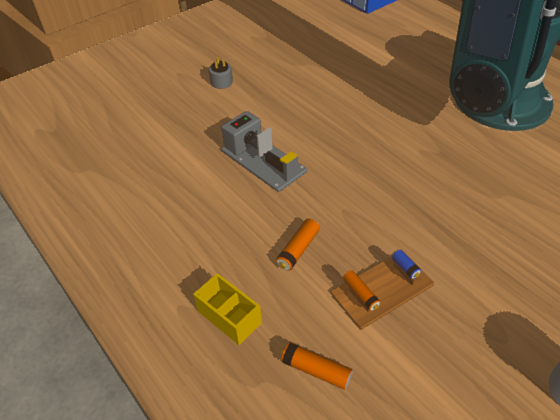

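The top view shows the small orange cell at about (169,215) in the rest, with its black ring at the left (+y) end. The blue cell is at (160,271). The charger is at (392,273), with the yellow lip at (348,277) on the +y side and the housing on the -y side. The scene view agrees, with the long cell at (362,290) and the lip at (289,158).

```bash
cat > h.py <<'E'
import numpy as np,cv2
from scipy.spatial.transform import Rotation as R
def campose(s,o=None):
    if "pose" in s: return np.array(s["pose"])
    T=np.eye(4);T[:3,:3]=R.from_euler("xyz",o["ee_rot"]).as_matrix();T[:3,3]=o["tool_pos"];return T@np.array(s["hand_eye"])
def ray(s,uv,o=None):
    P=campose(s,o);uv=np.atleast_2d(uv).astype(float)
    d=np.c_[(uv[:,0]-s["cx"])/s["fx"],-(uv[:,1]-s["cy"])/s["fy"],-np.ones(len(uv))]@P[:3,:3].T
    return P[:3,3],d
def plane(s,uv,z,o=None):
    c,d=ray(s,uv,o);return c+d*((z-c[2])/d[:,2])[:,None]
def tri(rays):
    A=0;b=0
    for c,d in rays:
        d=d[0]/np.linalg.norm(d);M=np.eye(3)-np.outer(d,d);A=A+M;b=b+M@c
    return np.linalg.solve(A,b)
H={"orange":((3,150,90),(14,255,255)),"yellow":((22,150,80),(34,255,255)),"blue":((110,120,50),(130,255,255))}
def blobs(s,col,amin=60):
    m=cv2.inRange(cv2.cvtColor(s["image"],cv2.COLOR_RGB2HSV),*map(np.array,H[col]))
    cs,_=cv2.findContours(m,cv2.RETR_EXTERNAL,cv2.CHAIN_APPROX_NONE)
    return [(cv2.contourArea(c),cv2.minAreaRect(c)) for c in cs if cv2.contourArea(c)>amin]
E
python3 - <<'E'
from h import *
import pickle
o,d=pickle.load(open("d0.pkl","rb"))
for n in("top","scene"):
    for c in H:
        for a,r in blobs(d[n],c):
            P=plane(d[n],cv2.boxPoints(r),.034 if c!="yellow" else .057)
            print(n,c,a,np.round(r[0],1),np.round(r[1],1),round(r[2],1),"ctr",np.round(P.mean(0),4),"len",np.round(np.linalg.norm(P[1]-P[0]),4),np.round(np.linalg.norm(P[2]-P[1]),4),"box",np.round(P[:,:2],3).tolist())
g=d["top"]["image"]
cv2.imwrite("pics/crop.png",cv2.resize(np.hstack([g[235:310,325:465],g[185:260,120:260]])[:,:,::-1],None,fx=2.8,fy=5,interpolation=cv2.INTER_CUBIC) if 0 else cv2.resize(g[230:310,325:465][:,:,::-1],None,fx=5,fy=5,interpolation=cv2.INTER_CUBIC))
E
```

```text
top orange 460.5 [170.2 215.1] [37.2 14.3] 8.4 ctr [0.606  0.1649 0.034 ] len 0.0225 0.059 box [[0.598, 0.195], [0.621, 0.193], [0.614, 0.134], [0.591, 0.137]]
top orange 815.5 [259.3 217.3] [51.9 17.8] 72.0 ctr [0.606  0.0241 0.034 ] len 0.0282 0.0824 box [[0.64, 0.051], [0.65, 0.025], [0.572, -0.003], [0.563, 0.024]]
top orange 757.5 [142.8 138.5] [16.5 51.2] 68.0 ctr [0.7278 0.2139 0.034 ] len 0.0817 0.0271 box [[0.724, 0.257], [0.757, 0.182], [0.732, 0.171], [0.699, 0.246]]
top yellow 168.5 [349.2 276.6] [18.1 11.8] 85.2 ctr [ 0.5176 -0.1156  0.057 ] len 0.0179 0.0272 box [[0.53, -0.105], [0.532, -0.123], [0.505, -0.126], [0.503, -0.108]]
top yellow 1700.0 [240.5 107.4] [32.1 56.6] 81.9 ctr [0.7755 0.0571 0.057 ] len 0.0885 0.0512 box [[0.793, 0.105], [0.808, 0.018], [0.758, 0.009], [0.743, 0.096]]
top blue 247.5 [160.3 271.7] [25.  11.3] 7.6 ctr [0.5168 0.1767 0.034 ] len 0.0175 0.0393 box [[0.51, 0.197], [0.528, 0.195], [0.523, 0.156], [0.506, 0.158]]
scene orange 1219.0 [320.4 367. ] [60.9 22.7] 23.6 ctr [0.7366 0.2236 0.034 ] len 0.034 0.0851 box [[0.769, 0.194], [0.739, 0.17
[... 323 characters left out ...]
.002], [0.564, 0.037], [0.646, 0.064]]
scene yellow 2701.5 [227.5 307.1] [70.8 43.8] 39.5 ctr [0.7855 0.0742 0.057 ] len 0.0698 0.1175 box [[0.827, 0.03], [0.761, 0.006], [0.746, 0.122], [0.808, 0.14]]
scene yellow 94.5 [288.3 157.3] [ 7.5 16.9] 56.3 ctr [ 0.5157 -0.1135  0.057 ] len 0.0363 0.0188 box [[0.531, -0.121], [0.495, -0.124], [0.5, -0.106], [0.536, -0.103]]
scene blue 184.0 [402.5 259.5] [21.2  9.9] 45.0 ctr [0.5133 0.171  0.034 ] len 0.0193 0.0363 box [[0.521, 0.154], [0.502, 0.152], [0.506, 0.188], [0.525, 0.19]]
scene blue 181.0 [375.6   2.6] [11.8 37.5] 65.6 ctr [-0.0566 -0.4479  0.034 ] len 0.1301 0.06 box [[-0.007, -0.472], [-0.137, -0.473], [-0.104, -0.423], [0.022, -0.424]]
```

View pics/crop.png

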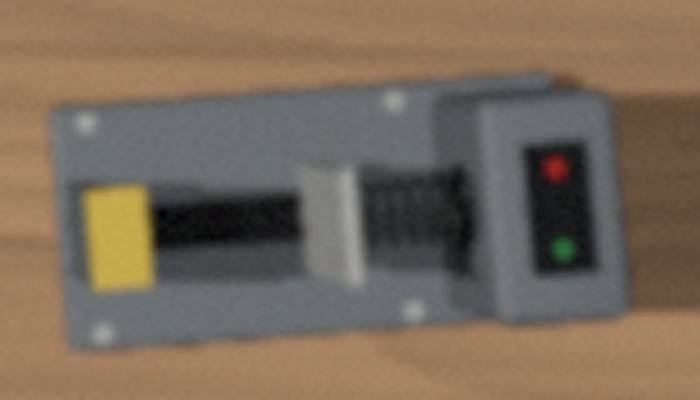

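The crop shows the charger. The base's front corners are at (52,108) and (70,348), the screws at (85,122), (102,333), (393,100) and (414,310), and the lip's inner edge at x≈150, all in crop pixels at 5x with offset (325,230).

Run:
```python
from h import *
import pickle
o,d=pickle.load(open("d0.pkl","rb"))
s=d["top"]
f=lambda p,z:plane(s,np.array(p)/5-.4+[325,230],z)
S=f([(85,122),(102,333),(393,100),(414,310)],.011);print(S.round(4))
v=(S[0]+S[1]-S[2]-S[3])[:2];w=(S[0]+S[2]-S[1]-S[3])[:2]
yaw=np.arctan2(v[1],v[0])-np.pi/2;yw=np.arctan2(w[1],w[0]);print("yaw",np.degrees(yaw),np.degrees(yw))
C=f([(52,108),(70,348)],.010);print("front",C.round(4),np.linalg.norm(C[0]-C[1]))
u=v/np.linalg.norm(v)
print("origin from front",C[:,:2].mean(0)-.047*u)
L=f([(149,186),(154,290)],.057);print("lip edge",L.round(4),"origin",L[:,:2].mean(0)-.0265*u)
# long cell dir: top
for n in("top","scene"):
  for a,r in blobs(d[n],"orange"):
    P=plane(d[n],cv2.boxPoints(r),.034)
    if abs(P.mean(0)[1]-.163)<.01: 
      e=P[1]-P[0] if np.linalg.norm(P[1]-P[0])>np.linalg.norm(P[2]-P[1]) else P[2]-P[1];print(n,np.degrees(np.arctan2(e[1],e[0])))
print(R.from_euler("xyz",o["ee_rot"]).as_matrix().round(4))
```

```text
[[ 0.5507 -0.1104  0.011 ]
 [ 0.4831 -0.1167  0.011 ]
 [ 0.5602 -0.2106  0.011 ]
 [ 0.4928 -0.2175  0.011 ]]
yaw 5.4557966527140005 5.612309084055456
front [[ 0.555  -0.0997  0.01  ]
 [ 0.478  -0.1066  0.01  ]] 0.077331992858858
origin from front [ 0.52094802 -0.14996777]
lip edge [[ 0.5326 -0.1233  0.057 ]
 [ 0.5013 -0.1251  0.057 ]] origin [ 0.51946404 -0.15060501]
top -97.05742769321819
scene 86.80942967572418
[[ 9.438e-01  3.305e-01 -5.000e-04]
 [ 3.305e-01 -9.438e-01  2.100e-03]
 [ 2.000e-04 -2.200e-03 -1.000e+00]]
```

carry_out:
  motion: "0.3 -0.25 0 -0.05; 0.6 -0.5 0 -0.1; 0.9 -0.75 0 -0.14; 1 -0.81 0 -0.19; 1 -0.81 0 -0.23; 1 -0.81 0 -0.28; 1 -0.81 0 -0.32; 1 -0.81 0 -0.355"
  grip: 0.0

```text
time: 0.95
tool_pos: [0.2832, -0.3545, 0.2192]
ee_rot: [-3.141, -0.0, 1.458]
wrist_force: [0.7, 0.2, 0.2]
width: 0.0469
finger_force: 0.0
```

```bash
cat > go.py <<'E'
import sys
from h import *
from bench import robot
def go(x,y,z,yaw):
    o=robot.get_obs();M=R.from_euler("xyz",o["ee_rot"]).as_matrix()
    t=M.T@(np.array([x,y,z])-o["tool_pos"]);dy=(np.radians(yaw)-o["ee_rot"][2]+np.pi)%(2*np.pi)-np.pi
    print("t",round(o["time"],2),"pos",o["tool_pos"].round(4),"rpy",np.degrees(o["ee_rot"]).round(2),"F",o["wrist_force"].round(1),"shares",(t/.15).round(3),"turn",round(-np.degrees(dy)/180,4))
if __name__=="__main__": go(*map(float,sys.argv[1:5]))
E
python3 go.py 0.607 0.121 0.2 83
```

```text
t 0.95 pos [ 0.2832 -0.3545  0.2192] rpy [-1.7998e+02 -2.0000e-02  8.3510e+01] F [0.7 0.2 0.2] shares [3.393 1.786 0.128] turn 0.0028
```

carry_out:
  motion: "0.3 0.16 0 0; 0.6 0.32 0 0; 0.9 0.48 0 0; 1 0.53 0 0; 1 0.53 0 0; 1 0.53 0 0; 1 0.53 0 0; 1 0.53 0 0"

```text
time: 1.75
tool_pos: [0.3793, -0.2163, 0.2194]
ee_rot: [-3.141, 0.0, 1.45]
wrist_force: [0.3, 0.2, 0.2]
width: 0.0471
finger_force: 0.0
```

carry_out:
  motion: "0.3 0.16 0 0; 0.6 0.32 0 0; 0.9 0.48 0 0; 1 0.53 0 0; 1 0.53 0 0; 1 0.53 0 0; 1 0.53 0 0; 1 0.53 0 0"

```text
time: 2.55
tool_pos: [0.4761, -0.0772, 0.2196]
ee_rot: [3.141, 0.0, 1.45]
wrist_force: [0.3, 1.3, -0.2]
width: 0.0474
finger_force: 0.0
```

carry_out:
  motion: "0.3 0.16 0 0; 0.6 0.32 0 0; 0.9 0.48 0 0; 1 0.53 0 0; 1 0.53 0 0; 1 0.53 0 0; 1 0.53 0 0; 1 0.53 0 0"

```text
time: 3.35
tool_pos: [0.5729, 0.0623, 0.2199]
ee_rot: [3.141, 0.0, 1.45]
wrist_force: [0.5, -0.7, -0.0]
width: 0.0468
finger_force: 0.0
```

```bash
python3 go.py 0.607 0.171 0.17 83
```

```text
t 3.35 pos [0.5729 0.0623 0.2199] rpy [1.7997e+02 2.0000e-02 8.3080e+01] F [ 0.5 -0.7 -0. ] shares [0.747 0.138 0.333] turn 0.0004
```

carry_out:
  motion: "0.3 0.06 0.12 0; 0.6 0.12 0.24 0; 0.75 0.14 0.33 0; 0.75 0.14 0.33 0; 0.75 0.14 0.33 0; 0.75 0.14 0.33 0; 0.75 0.14 0.33 0; 0.75 0.14 0.33 0"

```text
time: 4.15
tool_pos: [0.6078, 0.1718, 0.1712]
ee_rot: [3.14, -0.0, 1.45]
wrist_force: [-1.4, 0.3, -0.4]
width: 0.0473
finger_force: 0.0
```

Run:
```python
from h import *
from bench import robot,snapshot
o=robot.get_obs();s=snapshot("wrist");cv2.imwrite("pics/w1.png",s["image"][:,:,::-1])
print(o["tool_pos"],np.degrees(o["ee_rot"]))
for c in("orange","blue"):
  for a,r in blobs(s,c):
    P=plane(s,cv2.boxPoints(r),.034,o);print(c,a,np.round(r[0]),np.round(r[1]),P.round(4).tolist())
```

```text
[0.60783449 0.17183906 0.17119729] [ 1.79893131e+02 -1.94853449e-02  8.31057227e+01]
orange 584.0 [307. 327.] [22. 50.] [[0.592, 0.0492, 0.034], [0.6385, 0.0643, 0.034], [0.6448, 0.0409, 0.034], [0.5976, 0.025, 0.034]]
orange 1361.5 [280. 214.] [63. 24.] [[0.5993, 0.1913, 0.034], [0.6202, 0.1888, 0.034], [0.6136, 0.1305, 0.034], [0.5918, 0.1332, 0.034]]
orange 3129.5 [413. 134.] [96. 35.] [[0.6965, 0.2502, 0.034], [0.7228, 0.2594, 0.034], [0.7579, 0.1843, 0.034], [0.7303, 0.1736, 0.034]]
blue 800.0 [179. 214.] [40. 22.] [[0.5091, 0.1913, 0.034], [0.5284, 0.1903, 0.034], [0.5241, 0.1535, 0.034], [0.5041, 0.1544, 0.034]]
```

View pics/w1.png

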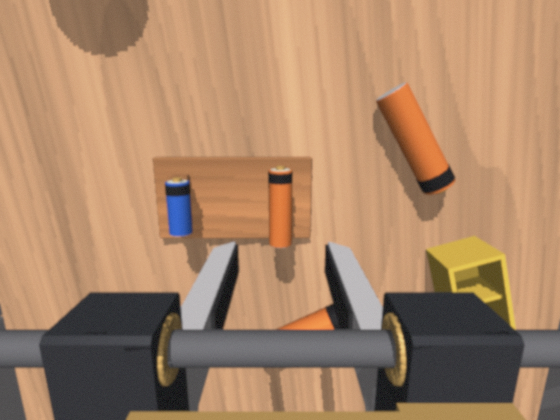

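The wrist view shows the long cell upright in the picture at (280,167–247), blue at (179,207), and the open fingers either side. The tool is within 1 mm of the cell's centre. Its axis runs at 83°, so I can go straight down.

carry_out:
  motion: "0 0 0.25 0; 0 0 0.5 0; 0 0 0.7 0; 0 0 0.85 0; 0 0 0.94 0; 0 0 0.94 0; 0 0 0.94 0; 0 0 0.94 0"

```text
time: 5.0
tool_pos: [0.609, 0.1731, 0.0312]
ee_rot: [3.138, -0.001, 1.452]
wrist_force: [-0.1, 0.6, 0.5]
width: 0.0471
finger_force: 0.0
```

carry_out:
  motion: "0 0 0 0; 0 0 0 0; 0 0 0 0; 0 0 0 0; 0 0 0 0; 0 0 0 0; 0 0 0 0; 0 0 0 0"
  grip: -1

```text
time: 5.8
tool_pos: [0.6072, 0.173, 0.0294]
ee_rot: [-3.141, 0.0, 1.452]
wrist_force: [-4.1, 0.6, 6.2]
width: 0.0203
finger_force: 30.0
```

```bash
python3 go.py 0.52 -0.10 0.17 95.5
```

```text
t 5.8 pos [0.6072 0.173  0.0294] rpy [-179.97    0.     83.2 ] F [-4.1  0.6  6.2] shares [-1.876 -0.362 -0.937] turn -0.0683
```

carry_out:
  motion: "0 0 -0.2 0; 0 0 -0.4 0; 0 0 -0.6 0; -0.15 -0.03 -0.75 -0.02; -0.35 -0.07 -0.85 -0.04; -0.6 -0.12 -0.94 -0.068; -0.85 -0.16 -0.94 -0.068; -0.94 -0.18 -0.94 -0.068"

```text
time: 6.6
tool_pos: [0.5639, 0.0331, 0.17]
ee_rot: [3.14, 0.002, 1.663]
wrist_force: [-0.3, 0.4, -1.1]
width: 0.0199
finger_force: 30.0
```

```bash
python3 go.py 0.52 -0.13 0.17 95.5
```

```text
t 6.6 pos [0.5639 0.0331 0.17  ] rpy [1.7992e+02 1.1000e-01 9.5260e+01] F [-0.3  0.4 -1.1] shares [-1.056e+00 -3.910e-01  1.000e-03] turn -0.0013
```

carry_out:
  motion: "-0.25 -0.1 0 0; -0.5 -0.2 0 0; -0.75 -0.3 0 0; -0.95 -0.39 0 0; -0.95 -0.39 0 0; -0.95 -0.39 0 0; -0.95 -0.39 0 0; -0.95 -0.39 0 0"

```text
time: 7.4
tool_pos: [0.5197, -0.11, 0.1696]
ee_rot: [-3.142, -0.0, 1.668]
wrist_force: [-0.8, 0.2, -1.4]
width: 0.0201
finger_force: 30.0
```

Run:
```python
from h import *
from bench import robot,snapshot
import pickle
o=robot.get_obs();s=snapshot("wrist");t=snapshot("top");c=snapshot("scene");pickle.dump((o,s,t,c),open("d2.pkl","wb"))
print(o["tool_pos"],np.degrees(o["ee_rot"]))
cv2.imwrite("pics/w2.png",s["image"][:,:,::-1])
for n,q in(("w",s),("t",t)):
 for k,z in(("orange",o["tool_pos"][2]+.005),("yellow",.057)):
  for a,r in blobs(q,k):
    P=plane(q,cv2.boxPoints(r),z,o);print(n,k,a,np.round(r[0]),np.round(r[1]),P[:,:2].round(4).tolist())
```

```text
[ 0.51968084 -0.11001255  0.16964542] [-1.79998711e+02 -2.53908670e-02  9.55475154e+01]
w orange 3387.5 [282. 284.] [41. 90.] [[0.5128, -0.1441], [0.5087, -0.0947], [0.5284, -0.0928], [0.534, -0.142]]
w orange 181.0 [282. 220.] [11. 41.] [[0.5076, -0.0822], [0.527, -0.0803], [0.5276, -0.0857], [0.5081, -0.0876]]
w orange 3699.5 [404.  53.] [ 37. 109.] [[0.5376, -0.0065], [0.5795, 0.0086], [0.5866, -0.0045], [0.5439, -0.0202]]
t orange 857.0 [259. 217.] [52. 18.] [[0.6243, 0.0405], [0.632, 0.0193], [0.5703, -0.003], [0.5627, 0.0181]]
t orange 819.5 [143. 139.] [18. 51.] [[0.6908, 0.205], [0.7186, 0.1459], [0.6972, 0.1359], [0.6695, 0.1948]]
t yellow 1721.0 [240. 108.] [33. 56.] [[0.793, 0.1049], [0.8077, 0.018], [0.7551, 0.0095], [0.7406, 0.0959]]
```

View pics/w2.png

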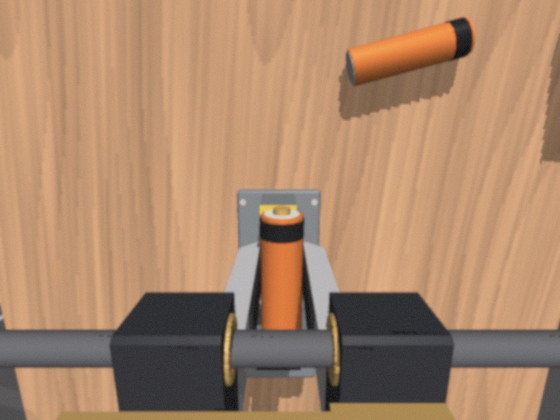

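The wrist view shows the charger's front corners at about (238,190) and (320,190), the front screws at (243,202) and (315,202), and the held cell's button tip at (282,208). The cell looks straight in the jaws.

```bash
python3 - <<'E'
from h import *
import pickle
o,s,t,c=pickle.load(open("d2.pkl","rb"))
g=cv2.cvtColor(s["image"],cv2.COLOR_RGB2GRAY)
hsv=cv2.cvtColor(s["image"],cv2.COLOR_RGB2HSV)
m=((hsv[...,1]<70)&(hsv[...,2]>60)).astype(np.uint8);m[:185]=0;m[225:]=0;m[:,:225]=0;m[:,335:]=0
# base edges by rows
for r in range(188,216,4):
  x=np.where(m[r])[0];print(r,x.min() if len(x) else 0,x.max() if len(x) else 0,len(x))
for cc in(250,262,280,298,310):print("col",cc,np.where(m[:,cc])[0][:1])
b=(g[195:210,236:322]>g[195:210,236:322].max()*0.0+150).astype(np.uint8)
n,l,st,ce=cv2.connectedComponentsWithStats(b);print([(st[i,4],(ce[i]+[236,195]).round(1)) for i in range(1,n)])
E0=plane(s,[(238,190),(320,190)],.010,o);print("front",E0.round(4),E0.mean(0))
S=plane(s,[(243,202),(315,202)],.011,o);print("screws",S.round(4),S.mean(0))
B=plane(s,[(282,208)],o["tool_pos"][2]+.005,o);print("button",B.round(4))
u=np.array([-np.sin(np.radians(5.5)),np.cos(np.radians(5.5))])
print("origin",E0.mean(0)[:2]-.047*u, "tool rel", (B[0,:2]-o["tool_pos"][:2])@u)
E
python3 - <<'E'
E
```

```text
188 0 0 0
192 237 319 83
196 237 320 84
200 237 319 83
204 237 319 53
208 237 319 45
212 238 319 58
col 250 [189]
col 262 [189]
col 280 [189]
col 298 [189]
col 310 [189]
[(np.int32(1), array([236., 198.])), (np.int32(41), array([242.7, 201.9])), (np.int32(45), array([313.9, 201.7])), (np.int32(9), array([321., 205.])), (np.int32(3), array([236., 205.])), (np.int32(181), array([277.4, 206.9]))]
front [[ 0.4786 -0.1065  0.01  ]
 [ 0.5557 -0.099   0.01  ]] [ 0.51715491 -0.10274668  0.01      ]
screws [[ 0.4842 -0.1175  0.011 ]
 [ 0.5523 -0.1108  0.011 ]] [ 0.51825677 -0.1141143   0.011     ]
button [[ 0.5173 -0.0783  0.1746]]
origin [ 0.52165966 -0.14953031] tool rel 0.03182701317087614
```

```bash
python3 go.py 0.5183 -0.1328 0.069 95.5
```

```text
t 7.55 pos [ 0.5196 -0.1104  0.1699] rpy [179.99  -0.    95.53] F [ 0.6 -0.   0.1] shares [-0.148 -0.023  0.673] turn 0.0002
```

carry_out:
  motion: "-0.08 -0.02 0.1 0; -0.15 -0.02 0.25 0; -0.15 -0.02 0.4 0; -0.15 -0.02 0.55 0; -0.15 -0.02 0.64 0; -0.15 -0.02 0.67 0; -0.15 -0.02 0.67 0; -0.15 -0.02 0.67 0"

```text
time: 8.35
tool_pos: [0.5191, -0.1343, 0.0705]
ee_rot: [3.14, 0.001, 1.666]
wrist_force: [-0.3, -0.7, -1.4]
width: 0.0199
finger_force: 30.0
```

carry_out:
  motion: "-0.03 0 0 0; -0.06 0 0 0; -0.09 0 0 0; -0.12 0 0 0; -0.15 0 0 0; -0.187 0 0 0; -0.187 0 0 0; -0.187 0 0 0"

```text
time: 9.15
tool_pos: [0.5217, -0.1606, 0.0703]
ee_rot: [3.14, -0.003, 1.666]
wrist_force: [1.1, 7.3, 3.2]
width: 0.0198
finger_force: 30.0
```

```bash
python3 go.py 0.5210 -0.1607 0.037 95.5
python3 - <<'E'
from h import *
from bench import robot,snapshot
s=snapshot("scene");cv2.imwrite("pics/s3.png",cv2.resize(s["image"][90:210,190:340][:,:,::-1],None,fx=5,fy=5,interpolation=cv2.INTER_CUBIC))
E
```

```text
t 9.15 pos [ 0.5217 -0.1606  0.0703] rpy [ 1.7989e+02 -1.7000e-01  9.5450e+01] F [1.1 7.3 3.2] shares [-0.001 -0.005  0.222] turn -0.0003
```

View pics/s3.png

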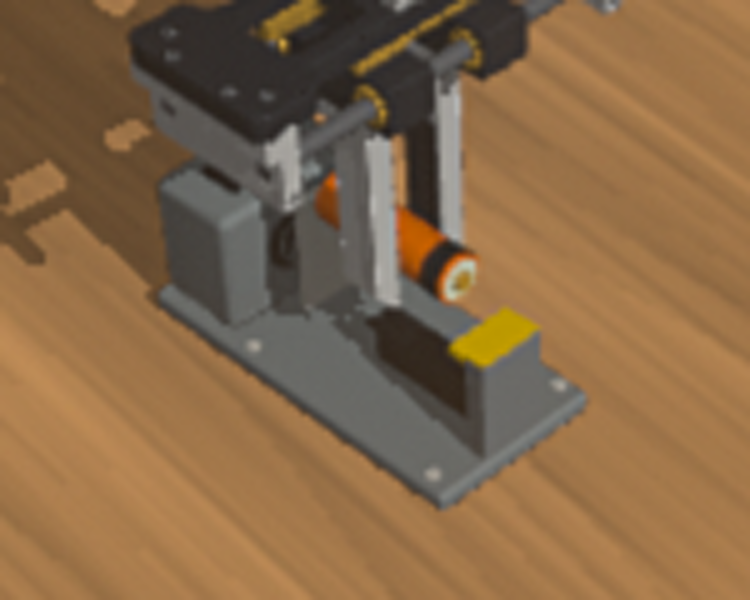

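The picture shows the cell level, pressed on the plate, with its button at (462,278) behind the yellow lip's inner edge. The 7.3 N force fits about 23 mm of plate travel. Now I'll lower it.

carry_out:
  motion: "0 -0.005 0.03 0; 0 -0.005 0.06 0; 0 -0.005 0.09 0; 0 -0.005 0.12 0; 0 -0.005 0.15 0; 0 -0.005 0.18 0; 0 -0.005 0.21 0; 0 -0.005 0.22 0"

```text
time: 10.0
tool_pos: [0.5202, -0.1604, 0.0365]
ee_rot: [-3.142, -0.003, 1.666]
wrist_force: [-0.8, 7.8, 2.9]
width: 0.0202
finger_force: 30.0
```

```bash
python3 go.py 0.5200 -0.1467 0.0355 95.5
```

```text
t 10.0 pos [ 0.5202 -0.1604  0.0365] rpy [-180.     -0.19   95.45] F [-0.8  7.8  2.9] shares [0.091 0.007 0.007] turn -0.0003
```

carry_out:
  motion: "0.015 0 0 0; 0.03 0 0 0; 0.045 0 0.003 0; 0.06 0 0.006 0; 0.07 0 0.006 0; 0.08 0 0.006 0; 0.08 0 0.006 0; 0.08 0 0.006 0"

```text
time: 10.8
tool_pos: [0.5194, -0.1499, 0.0359]
ee_rot: [3.141, -0.0, 1.666]
wrist_force: [-1.0, 4.6, 4.3]
width: 0.0202
finger_force: 30.0
```

```bash
python3 go.py 0.5200 -0.1467 0.0355 95.5
python3 - <<'E'
from h import *
from bench import robot,snapshot
s=snapshot("scene");cv2.imwrite("pics/s4.png",cv2.resize(s["image"][90:210,190:340][:,:,::-1],None,fx=5,fy=5,interpolation=cv2.INTER_CUBIC))
E
```

```text
t 10.8 pos [ 0.5194 -0.1499  0.0359] rpy [ 1.7997e+02 -2.0000e-02  9.5440e+01] F [-1.   4.6  4.3] shares [0.021 0.006 0.003] turn -0.0004
```

View pics/s4.png

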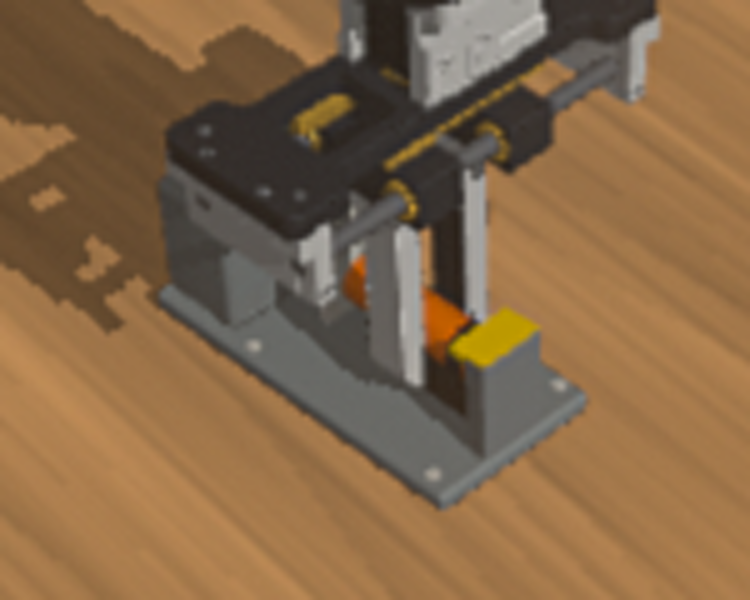

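The cell's button end is under the lip, with the ring hidden at (465,330), and the force is 4.6 N, so it is about 2 mm short of home. I'll nudge it on and release.

carry_out:
  motion: "0.007 0 0 0; 0.014 0 0 0; 0.018 0 0 0; 0.018 0 0 0; 0.018 0 0 0; 0.018 0 0 0; 0.018 0 0 0; 0.018 0 0 0"

```text
time: 11.65
tool_pos: [0.5192, -0.1476, 0.0358]
ee_rot: [3.141, 0.001, 1.666]
wrist_force: [-0.1, 3.2, 4.0]
width: 0.0203
finger_force: 30.0
```

carry_out:
  motion: "0 0 0 0; 0 0 0 0; 0 0 0 0; 0 0 0 0; 0 0 0 0; 0 0 0 0; 0 0 0 0; 0 0 0 0"
  grip: 0.0

```text
time: 12.45
tool_pos: [0.5189, -0.1474, 0.0356]
ee_rot: [3.142, 0.0, 1.666]
wrist_force: [0.7, 0.8, -0.3]
width: 0.0473
finger_force: 0.0
```

carry_out:
  motion: "0 0 -0.1 0; 0 0 -0.3 0; 0 0 -0.5 0; 0 0 -0.7 0; 0 0 -0.9 0; 0 0 -1 0; 0 0 -1 0; 0 0 -1 0"

```text
time: 13.25
tool_pos: [0.5185, -0.1472, 0.1844]
ee_rot: [-3.14, -0.001, 1.666]
wrist_force: [0.2, -0.1, -1.3]
width: 0.047
finger_force: 0.0
```

Run:
```python
from h import *
from bench import robot,snapshot
o=robot.get_obs();s=snapshot("scene");w=snapshot("wrist");print(o["time"],o["wrist_force"])
a=cv2.resize(s["image"][100:190,205:315],None,fx=4,fy=4,interpolation=cv2.INTER_CUBIC);b=cv2.resize(w["image"][180:330,220:340],(288,360))
cv2.imwrite("pics/f.png",np.hstack([a,b])[:,:,::-1])
for a,r in blobs(w,"orange"):print(a,np.round(r[0]),plane(w,cv2.boxPoints(r),.04,o)[:,:2].round(4).tolist())
```

```text
13.25 [ 0.15335678 -0.08324035 -1.26377873]
1176.0 [283. 214.] [[0.5097, -0.1319], [0.5276, -0.1302], [0.5335, -0.187], [0.5149, -0.1888]]
2705.0 [407.   9.] [[0.5584, 0.0168], [0.6348, 0.0445], [0.6485, 0.0203], [0.5706, -0.0085]]
```

View pics/f.png

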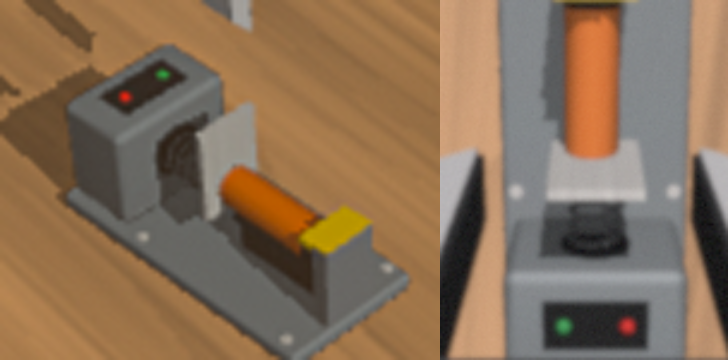

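The views show the cell straight in the groove, its button end under the lip and its flat end on the plate. The flat end measures about -35 mm in charger y, which is home.

```bash
python3 -c "
from bench import robot
print(robot.close_job())"
```

```text
the job is handed in; nothing more can be done
None
```

The long orange cell is in the charger, lying in the groove with its button end under the lip and the spring plate holding it; I never touched the short blue cell, and I handed the job in at about 13 s (no verdict was returned).

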